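# Set the ring roller's infeed handwheel

## Robot

A 6-joint arm with a two-finger parallel gripper is mounted at the origin on the work surface. World frame = base frame: x ahead of the robot, y to its left, z up, the work surface at z = 0. Lengths are in m, angles in degrees, forces in N, time in s.
With the tool pointing down it reaches from about 0.4 to 0.825 m from the base axis. Payload 7 kg.
Tool frame: the origin (TCP) lies between the finger pads; the fingertips stand 19 mm ahead of it and the grasp point (between the pads) is the TCP; z points along the fingers, y is the line along which they close (so a half turn about z gives the same grasp; the last joint's range is limited). The gripper opens to 88 mm and grips with 3 to 60 N. Pads are 19 mm wide; open, the fingers measure 130 mm over their backs; the gripper's body (78 mm by 193 mm) begins 47 mm behind the grasp point.
Start: joints at [-57.233, 20.546, 0.682, 0, -70.136, -16.507], TCP at [0.189, -0.648, 0.246] pointing down, gripper open.
Joint ranges: [-176.03, 176.03], [-82.01, 121.73], [-58.28, 71.71], [-173.87, 95.51], [-174.79, -0.11], [-173.66, 173.66]. Speed limits (degrees/s): [136.94, 136.94, 172.46, 180, 180, 180].

## Interface

Orientations are given as [roll, pitch, yaw] about the fixed x, y, z axes, in that order (R = Rz(yaw) Ry(pitch) Rx(roll)).
In Python, from plant import r gives the robot as it stands. The module is installed in compiled form; this text tells all that it offers.
- The arm moves only by the shell command python3 -m pendant 'ROWS' [OPENING] [FORCE]. ROWS is JSON, a list of rows, each a list of 6 numbers: the shift along the tool's x, y, z in mm, then the turn, a rotation vector about the tool's x, y, z in rad. In form: [[tx, ty, tz, wx, wy, wz], ...]. A call has 1 to 20 rows; each row is the pose to reach, as a shift and turn from the pose commanded when the call began, along the tool's axes at that moment; what a row does not reach only later rows make up. A row lasts 1/8 s, in which the tool goes at most 62.5 mm and 10.7 degrees, less where a joint would pass 70% of its speed; a pose out of reach is approached as far as the arm can. A call with a gripper value outside its range is refused whole. OPENING is the finger opening in mm, from 0 to 87.6, set as the call begins (- or left out, the last holds). The fingers move at their own pace and stop on an object; FORCE is the grip in N (left out, the last holds). Time passes only in rows, so rows that repeat a pose let the fingers close. It gives the time, the measured TCP pose, the force, the opening and the grip force at its end, in the units of the state.
- r.get_state(): the state, without advancing time (a new reading comes with each control period).
- r.capture(name): name is "side" or "top" or "wrist"; returns the picture (480x640x3 uint8, red, green, blue); there is no depth.
- r.camera_params(name): a dict with "mtx" (3x3 intrinsics, pixels), "rvec" (rotation vector, rad) and "tvec" (3), from world to camera coordinates, as OpenCV has them; the wrist camera has in their place "mount" (4x4, takes a point from camera to tool coordinates, whose origin is the TCP and whose axes are the flange's). Camera axes: x right, y down, z forward; pixel columns grow to the right and rows downward; lengths in m; the calibration is good to about 2 mm. A picture is of the moment at which its call begins: read the wrist's pose just before it. camera_params takes no time and is no camera call.
- r.close_job(): hands the job in; it is judged then, once.
The state is a dict: "time_s": time; "joints": joint angles; "qd": joint speeds; "joint_torque": joint torques, N m; "tcp_pos": TCP position; "eef_rot": TCP orientation; "contact_force": force on the tool from outside, world axes, zero at the start; "moment": the same for the moment, N m; "gripper_width": finger opening in m; "gripper_force": force on a finger pad.
Only numpy, scipy, OpenCV 4.12 (cv2) and the standard library are available. Lean on these libraries where they do the work, as an engineer would, in place of code of your own. Each camera call takes 0.05 s, during which the arm holds its last target. There are 200 camera calls.

## Task

The next bending pass is due: crank the blue handwheel on top of the ring roller clockwise (seen from above) until its upright black crank handle stands in line with the orange marker on the dial, then let go of it. Leave the red handwheel of the screw press as it is.

Things in the scene. Friction and masses are not known exactly. Their poses are not given: they have to be found in the camera images.
- blue_handle (a point): Upright black crank handle on the rim of the blue handwheel: round, 24 mm across, 58 mm tall, revolving freely about its own axis, so it can be held at any yaw and led round without turning the gripper. The point is on the handle's axis, 26 mm below its top, 33 mm above the rim's top, 250 mm above the table. It circles the hub at 65 mm radius. Nothing else rises over 5 mm above the rim.
- blue_hub (a point): Top of the hub, on the vertical axis of the level blue handwheel, 222 mm above the table, on the ring roller (blue frame, round aluminium dial 200 mm across under the wheel). It does not move. The wheel measures 144 mm over its rim; the spoke under the handle bears a white line.
- mark (a point): Where the handle must stand: 65 mm from the hub's axis in the direction of the orange marker, 250 mm above the table, level with blue_handle's point. The marker is a fixed orange block 24 x 16 x 20 mm on the dial just outside the wheel's rim, its middle 92 mm from the axis, its top lower than the rim's top.
- blue_wheel (a joint): Angle of the blue handwheel, rad; grows clockwise seen from above. It starts 130 to 250 degrees short of the marker; stops at -0.3 and 5.2, so the marker can be reached clockwise only. About 0.12 N m of friction (2 N at the handle): it does not coast and stays where it is left.
- red_handle (a point): Same kind of crank handle on the red handwheel of the green screw press, a bystander that must not be turned. Point on the handle's axis, 26 mm below its top, 250 mm above the table.

How it is judged:
By the outcome, as a careful person would: the job done as asked, in the order asked, and still so for the second after the job is handed in, with the robot touching nothing.
It also fails if it takes over 48 s, if anything falls off the work surface, if the arm or the gripper's body presses on something with over 40 N, if the wrist force passes 120 N, or if a joint passes its speed limit or range.

## Working session

There is one attempt and no reset: what is moved stays moved. The work goes in short steps, Python scripts to look and compute and a shell command to move; the robot and the scene stay as the last step left them, time stands still between calls to the robot, and variables do not carry over. Pictures are saved under pics/ and viewed, at most 10 in all, crops included, and the job is handed in when it is done.

```bash
mkdir -p pics
python3 - <<'E'
from plant import r
import cv2,numpy as np
s=r.get_state();print(s['tcp_pos'],s['eef_rot'],s['time_s'])
ims=[]
for n in ("top","side"):
    im=r.capture(n);cv2.imwrite(f'pics/{n}0.png',im[...,::-1]);p=r.camera_params(n)
    R=cv2.Rodrigues(np.array(p['rvec']))[0];print(n,p['mtx'],-R.T@np.ravel(p['tvec']))
E
```

```text
[ 0.18882768 -0.64757159  0.24462257] [ 1.79905273e+02 -9.46079572e-03 -1.63747723e+02] 0.0
top [[443.65724788   0.         318.13132266]
 [  0.         443.65724788 243.75975184]
 [  0.           0.           1.        ]] [0.43365276 0.02899745 1.08194765]
side [[445.21480823   0.         320.1592084 ]
 [  0.         445.21480823 237.96462686]
 [  0.           0.           1.        ]] [0.25879879 0.56663305 0.78566971]
```

View pics/top0.png

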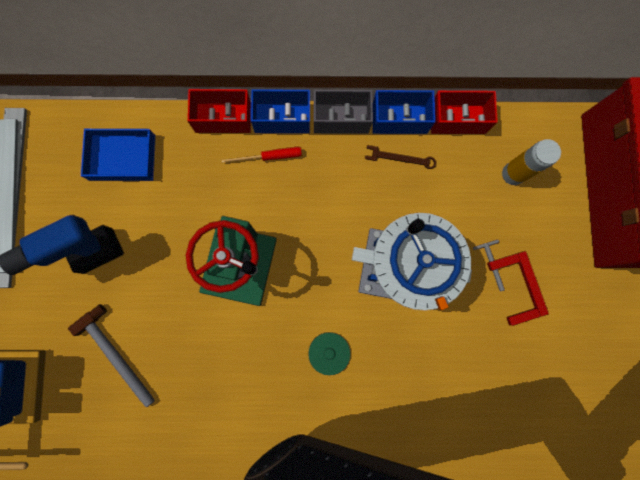

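View pics/side0.png

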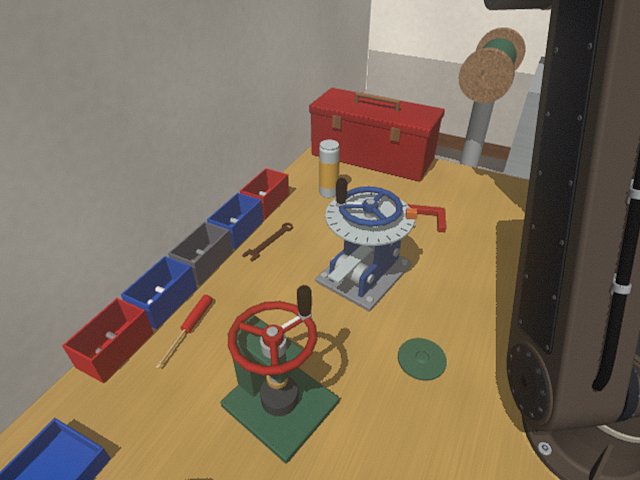

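The top view shows the blue hub near (427,259), the handle's top near (417,227) and the orange marker near (442,303). The wheel therefore has to turn clockwise by roughly 170°, passing over the right side. The red wheel is well away, at (221,256).

```bash
cat > h.py <<'E'
import cv2,numpy as np
from plant import r
def cam(n):
    p=r.camera_params(n);R=cv2.Rodrigues(np.array(p['rvec']))[0];return np.array(p['mtx']),R,-R.T@np.ravel(p['tvec'])
def onplane(uv,z,c):
    K,R,o=c;d=np.c_[np.atleast_2d(uv),np.ones(len(np.atleast_2d(uv)))]@np.linalg.inv(K).T@R
    return o+d*((z-o[2])/d[:,2])[:,None]
def mask(im,lo,hi,box):
    m=cv2.inRange(cv2.cvtColor(im,cv2.COLOR_RGB2HSV),lo,hi);k=np.zeros_like(m);x0,y0,x1,y1=box;k[y0:y1,x0:x1]=m[y0:y1,x0:x1];return k
def cen(m):
    n,l,s,c=cv2.connectedComponentsWithStats(m);i=1+np.argmax(s[1:,4]);return c[i],s[i],(l==i)
E
python3 - <<'E'
from h import *
c=cam('top');im=cv2.imread('pics/top0.png')[...,::-1].copy()
b=mask(im,(100,110,50),(125,255,255),(385,215,468,302))
_,s,l=cen(b)
pts=cv2.findContours(l.astype('uint8'),cv2.RETR_EXTERNAL,cv2.CHAIN_APPROX_NONE)[0]
hull=cv2.convexHull(max(pts,key=len))
w=onplane(hull[:,0,:].astype(float),.212,c)
(cx,cy),ra=cv2.minEnclosingCircle(w[:,:2].astype('float32'))
print('rim',s,cx,cy,ra)
o,s,_=cen(mask(im,(3,170,130),(14,255,255),(430,290,455,315)));mk=onplane(o,.203,c)[0]
print('marker',o,s,mk,np.hypot(mk[0]-cx,mk[1]-cy))
k,s,l=cen(mask(im,(0,0,0),(180,255,55),(400,212,432,245)));print('handle',k,s)
print(onplane((417,226),.276,c),onplane(k,.26,c))
hubuv=(427,259);print(onplane(hubuv,.222,c))
cv2.imwrite('pics/crop.png',cv2.resize(im[200:320,345:505,::-1],None,fx=5,fy=5,interpolation=cv2.INTER_CUBIC))
E
```

```text
rim [ 390  225   72   71 1584] 0.5217779278755188 -0.20022544264793396 0.07101009786128998
marker [442.07291667 302.88541667] [437 297  11  13  96] [ 0.43566761 -0.23219136  0.203     ] 0.09185209563694816
handle [415.98360656 226.33879781] [408 219  18  15 183]
[[ 0.57677527 -0.16971517  0.276     ]] [[ 0.57896816 -0.17171032  0.26      ]]
[[ 0.52083251 -0.20045078  0.222     ]]
```

View pics/crop.png

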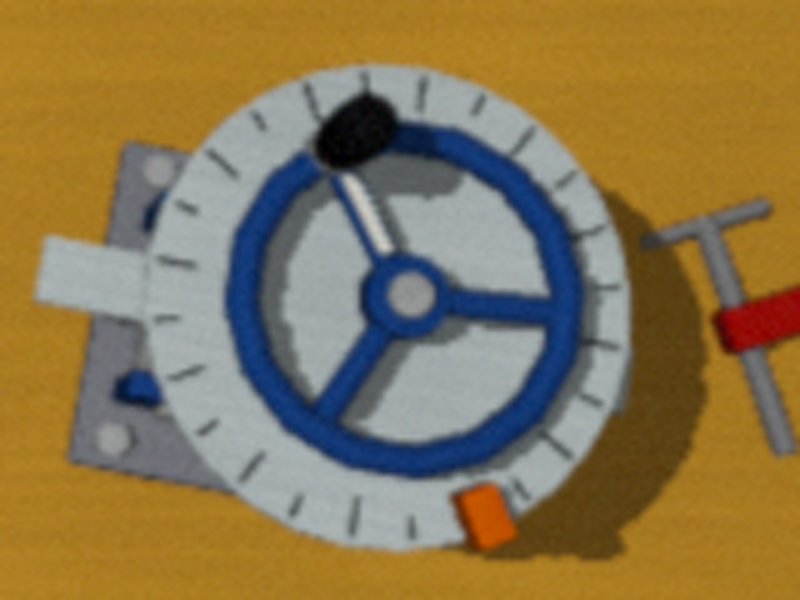

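The crop shows the white spoke line running from the hub at crop (412,293) to (347,180), so the handle is at about +30° and near (0.578, -0.168). The marker at crop (485,517) lies at about -159.6°, which puts the mark near (0.461, -0.223). That leaves about 190° clockwise. I'll hover above the handle next.

```bash
python3 -m pendant '[[0,0,-40,0,0,0],[0,0,-80,0,0,0],[-40,30,-95,0,0,0],[-80,56,-95,0,0,0],[-120,84,-95,0,0,0],[-160,112,-95,0,0,0],[-200,140,-95,0,0,0],[-240,168,-95,0,0,0],[-280,196,-95,0,0,0],[-320,224,-95,0,0,0],[-360,250,-95,0,0,0],[-400,278,-95,0,0,0],[-440,306,-95,0,0,0],[-480,332,-95,0,0,0],[-500,346,-95,0,0,0],[-508,352,-95,0,0,0],[-508,352,-95,0,0,0],[-508,352,-95,0,0,0]]' 60
python3 - <<'E'
from h import *
s=r.get_state();print(s['tcp_pos'],s['eef_rot'],s['time_s'])
im=r.capture('wrist');cv2.imwrite('pics/w1.png',im[...,::-1]);p=r.camera_params('wrist');print(p)
E
```

```text
time_s: 2.35
tcp_pos: [0.5775, -0.1687, 0.3407]
eef_rot: [-180.0, 0.0, -163.8]
contact_force: [-0.2, -0.4, -0.3]
gripper_width: 0.0602
gripper_force: 0.0
[ 0.5774852  -0.16866873  0.34074528] [-1.79993237e+02  1.30130678e-03 -1.63789063e+02] 2.35
{'mtx': array([[377.16035921,   0.        , 317.64559514],
       [  0.        , 377.16035921, 238.23937177],
       [  0.        ,   0.        ,   1.        ]]), 'mount': array([[-2.95289923e-04, -9.55684385e-01, -2.94393052e-01,
         8.04348153e-02],
       [ 9.99999156e-01,  9.02435594e-05, -1.29600217e-03,
         8.85006161e-06],
       [ 1.26513611e-03, -2.94393186e-01,  9.55683552e-01,
        -1.38905883e-01],
       [ 0.00000000e+00,  0.00000000e+00,  0.00000000e+00,
         1.00000000e+00]])}
```

View pics/w1.png

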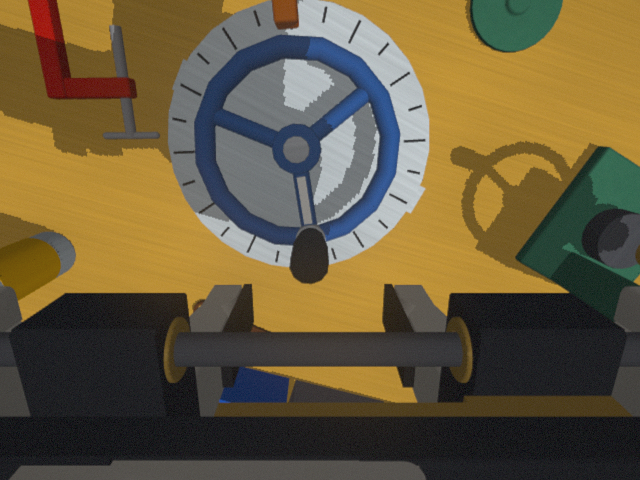

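The wrist view shows the hub at (296,149), the handle with its top end near (310,266) between the fingers, and the orange marker at (286,12). I'll cast these as rays.

```bash
cat >> h.py <<'E'
from scipy.spatial.transform import Rotation as Ro
def wcam(s):
    p=r.camera_params('wrist');M=np.array(p['mount']);T=np.eye(4);T[:3,:3]=Ro.from_euler('xyz',s['eef_rot'],degrees=True).as_matrix();T[:3,3]=s['tcp_pos']
    W=T@M;return np.array(p['mtx']),W[:3,:3].T,W[:3,3]
def dirn(h,p):return np.degrees(np.arctan2(p[1]-h[1],p[0]-h[0])),np.hypot(*(p-h)[:2])
E
python3 - <<'E'
from h import *
c=wcam(r.get_state());im=cv2.imread('pics/w1.png')[...,::-1].copy()
h=onplane((296,149.5),.222,c)[0];print('hub',h)
b=mask(im,(100,110,50),(125,255,255),(190,30,405,245));_,s,l=cen(b)
hu=cv2.convexHull(max(cv2.findContours(l.astype('uint8'),0,1)[0],key=len))[:,0].astype(float)
w=onplane(hu,.212,c);print('rim',cv2.minEnclosingCircle(w[:,:2].astype('float32')))
o,s,_=cen(mask(im,(3,150,80),(14,255,255),(270,0,305,30)));print('marker',o,s,dirn(h,onplane(o,.2,c)[0]))
for uv in((274,5),(297,5)):print(dirn(h,onplane(uv,.205,c)[0]))
for uv in ((310,266),(310,264)):
  k=onplane(uv,.276,c)[0];print('handle',k,dirn(h,k))
for uv in((308,225),(304,185)):print('line',dirn(h,onplane(uv,.214,c)[0]))
E
```

```text
hub [ 0.52119336 -0.20046169  0.222     ]
rim ((0.5204856395721436, -0.20054766535758972), 0.07114061713218689)
marker [285.12408759  11.52554745] [272   0  26  28 548] (np.float64(-159.2727130521024), np.float64(0.08693107349515958))
(np.float64(-155.18420130477045), np.float64(0.09013561905495461))
(np.float64(-164.5875262969494), np.float64(0.08911596774416466))
handle [ 0.57799431 -0.17348086  0.276     ] (np.float64(25.408027537826346), np.float64(0.06288332194391244))
handle [ 0.57680455 -0.17381834  0.276     ] (np.float64(25.59910357963397), np.float64(0.06166418736739406))
line (np.float64(23.927622345756266), np.float64(0.054778251138143184))
line (np.float64(26.995241647632653), np.float64(0.025471185379797995))
```

```bash
python3 -m pendant '[[0,-4,10,0,0,0],[0,-4,30,0,0,0],[0,-4,50,0,0,0],[0,-4,70,0,0,0],[0,-4,82,0,0,0],[0,-4,90,0,0,0],[0,-4,90,0,0,0]]' 60 && python3 -m pendant '[[0,0,0,0,0,0],[0,0,0,0,0,0],[0,0,0,0,0,0],[0,0,0,0,0,0],[0,0,0,0,0,0],[0,0,0,0,0,0]]' 0 15
python3 - <<'E'
from h import *
s=r.get_state();p=s['tcp_pos'];H=np.array([.521,-.2004])
print(dirn(H,np.array(p[:2])))
a0=27.;R=Ro.from_euler('xyz',s['eef_rot'],degrees=True).as_matrix()
a0=dirn(H,np.array(p[:2]))[0]
for a in list(np.arange(a0,-159.5,-11))+[-159.5]:
    q=np.array([H[0]+.065*np.cos(np.radians(a)),H[1]+.065*np.sin(np.radians(a)),.2505])
    print(round(a,1),np.round(R.T@(q-p)*1000,1))
E
```

```text
time_s: 3.28
tcp_pos: [0.5791, -0.1718, 0.2502]
eef_rot: [180.0, -0.0, -163.7]
contact_force: [-1.3, -0.8, -0.2]
gripper_width: 0.0598
gripper_force: 0.0
time_s: 4.03
tcp_pos: [0.5794, -0.1718, 0.2508]
eef_rot: [-180.0, 0.0, -163.7]
contact_force: [0.5, -0.5, 0.9]
gripper_width: 0.0238
gripper_force: 15.0
(np.float64(26.130844444888474), np.float64(0.06500197271827346))
26.1 [ 0.  -0.   0.3]
15.1 [ -0.9 -12.4   0.3]
4.1 [  0.5 -24.8   0.3]
-6.9 [  4.3 -36.7   0.3]
-17.9 [ 10.2 -47.6   0.3]
-28.9 [ 18.2 -57.2   0.3]
-39.9 [ 27.8 -65.1   0.3]
-50.9 [ 38.8 -71.    0.3]
-61.9 [ 50.7 -74.8   0.3]
-72.9 [ 63.1 -76.1   0.3]
-83.9 [ 75.5 -75.1   0.3]
-94.9 [ 87.5 -71.8   0.3]
-105.9 [ 98.6 -66.2   0.3]
-116.9 [108.5 -58.6   0.3]
-127.9 [116.7 -49.2   0.3]
-138.9 [123.  -38.5   0.3]
-149.9 [127.1 -26.7   0.3]
-159.5 [128.9 -15.9   0.3]
```

The fingers hold the handle, with an opening of 23.8 mm at 15 N. I'll lead it halfway, then check.

```bash
python3 -m pendant '[[-0.5,-6,0,0,0,0],[-0.9,-12.4,0,0,0,0],[-0.4,-18.6,0,0,0,0],[0.5,-24.8,0,0,0,0],[2.2,-30.8,0,0,0,0],[4.3,-36.7,0,0,0,0],[7,-42.3,0,0,0,0],[10.2,-47.6,0,0,0,0],[14,-52.6,0,0,0,0],[18.2,-57.2,0,0,0,0],[22.8,-61.4,0,0,0,0],[27.8,-65.1,0,0,0,0],[33.2,-68.3,0,0,0,0],[38.8,-71,0,0,0,0],[44.6,-73.2,0,0,0,0],[50.7,-74.8,0,0,0,0],[56.9,-75.8,0,0,0,0],[63.1,-76.1,0,0,0,0],[63.1,-76.1,0,0,0,0],[63.1,-76.1,0,0,0,0]]'
python3 - <<'E'
from h import *
s=r.get_state();p=s['tcp_pos'];H=np.array([.521,-.2004]);print(dirn(H,np.array(p[:2])))
im=r.capture('wrist');cv2.imwrite('pics/w2.png',im[...,::-1])
E
```

```text
time_s: 6.52
tcp_pos: [0.5392, -0.2628, 0.2507]
eef_rot: [-180.0, -0.1, -163.8]
contact_force: [-1.8, -0.0, 5.9]
gripper_width: 0.0237
gripper_force: 15.0
(np.float64(-73.74913283164658), np.float64(0.06502777569864565))
```

View pics/w2.png

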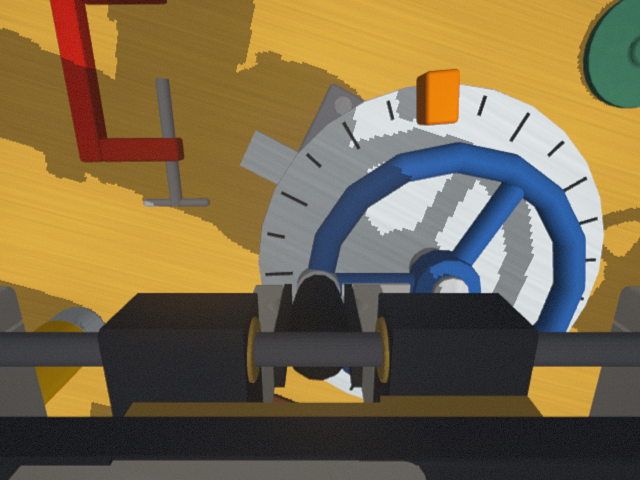

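The handle is still between the pads at (318,325), and the orange marker shows at (440,97). I'll check the hub at (455,285) and the marker against the model, then list the remaining path.

Run:
```python
from h import *
s=r.get_state();c=wcam(s);p=np.array(s['tcp_pos']);H=np.array([.521,-.2004])
im=cv2.imread('pics/w2.png')[...,::-1].copy()
print('hub',onplane((456,284),.222,c)[0])
o,_,_=cen(mask(im,(5,150,200),(18,255,255),(410,60,465,130)));print(o)
for uv in ((445,84),o):
  for z in (.2,.205,.21):print(z,dirn(H,onplane(uv,z,c)[0]))
R=Ro.from_euler('xyz',s['eef_rot'],degrees=True).as_matrix()
for a in list(np.arange(-73.75,-159.5,-5.5))+[-159.5]:
    q=np.array([H[0]+.065*np.cos(np.radians(a)),H[1]+.065*np.sin(np.radians(a)),p[2]])
    print(round(a,1),np.round(R.T@(q-p)*1000,1))
```

```text
hub [ 0.51505792 -0.20053643  0.222     ]
[443.22738693  96.34170854]Traceback (most recent call last):
  File "<stdin>", line 7, in <module>
  File "h.py", line 16, in dirn
    def dirn(h,p):return np.degrees(np.arctan2(p[1]-h[1],p[0]-h[0])),np.hypot(*(p-h)[:2])
                                                                                ~^~
ValueError: operands could not be broadcast together with shapes (3,) (2,)
```

Run:
```python
from h import *
s=r.get_state();c=wcam(s);p=np.array(s['tcp_pos']);H=np.array([.521,-.2004,0])
for uv in ((443.2,96.3),(429,72),(459,69),(459,120),(427,124)):
  q=onplane(uv,.205,c)[0];print(uv,dirn(H,q))
R=Ro.from_euler('xyz',s['eef_rot'],degrees=True).as_matrix()
for a in list(np.arange(-73.75,-159.5,-5.5))+[-159.5]:
    q=np.array([H[0]+.065*np.cos(np.radians(a)),H[1]+.065*np.sin(np.radians(a)),p[2]])
    print(round(a,1),np.round(R.T@(q-p)*1000,1))
```

```text
(443.2, 96.3) (np.float64(-159.00482837259628), np.float64(0.09212640508410523))
(429, 72) (np.float64(-155.3786047344418), np.float64(0.10319545778649208))
(459, 69) (np.float64(-162.84601600958266), np.float64(0.10334625693975193))
(459, 120) (np.float64(-164.28907368793642), np.float64(0.08142686522903053))
(427, 124) (np.float64(-153.76055596763345), np.float64(0.08086583746917934))
-73.8 [-0.   0.1 -0. ]
-79.2 [6.2 0.3 0. ]
-84.8 [12.4  1.2  0. ]
-90.2 [18.4  2.7  0. ]
-95.8 [24.3  4.8  0. ]
-101.2 [30.   7.4  0. ]
-106.8 [35.4 10.5  0.1]
-112.2 [40.4 14.2  0.1]
-117.8 [45.1 18.3  0.1]
-123.2 [49.4 22.8  0.1]
-128.8 [53.2 27.8  0.1]
-134.2 [56.5 33.   0.1]
-139.8 [59.4 38.6  0.1]
-145.2 [61.6 44.4  0.1]
-150.8 [63.3 50.4  0.1]
-156.2 [64.4 56.6  0.1]
-159.5 [64.8 60.2  0.1]
```

```bash
python3 -m pendant '[[6.2,0.3,0,0,0,0],[12.4,1.2,0,0,0,0],[18.4,2.7,0,0,0,0],[24.3,4.8,0,0,0,0],[30,7.4,0,0,0,0],[35.4,10.5,0,0,0,0],[40.4,14.2,0,0,0,0],[45.1,18.3,0,0,0,0],[49.4,22.8,0,0,0,0],[53.2,27.8,0,0,0,0],[56.5,33,0,0,0,0],[59.4,38.6,0,0,0,0],[61.6,44.4,0,0,0,0],[63.3,50.4,0,0,0,0],[64.3,56,0,0,0,0],[64.8,60,0,0,0,0],[64.8,60,0,0,0,0],[64.8,60,0,0,0,0]]'
python3 - <<'E'
from h import *
s=r.get_state();p=np.array(s['tcp_pos']);print(dirn(np.array([.521,-.2004,0]),p))
cv2.imwrite('pics/w3.png',r.capture('wrist')[...,::-1])
E
```

```text
time_s: 8.82
tcp_pos: [0.4599, -0.2224, 0.2507]
eef_rot: [179.9, -0.1, -163.7]
contact_force: [-2.2, 1.4, 8.6]
gripper_width: 0.0237
gripper_force: 15.0
(np.float64(-160.23478469350857), np.float64(0.06496891885747766))
```

View pics/w3.png

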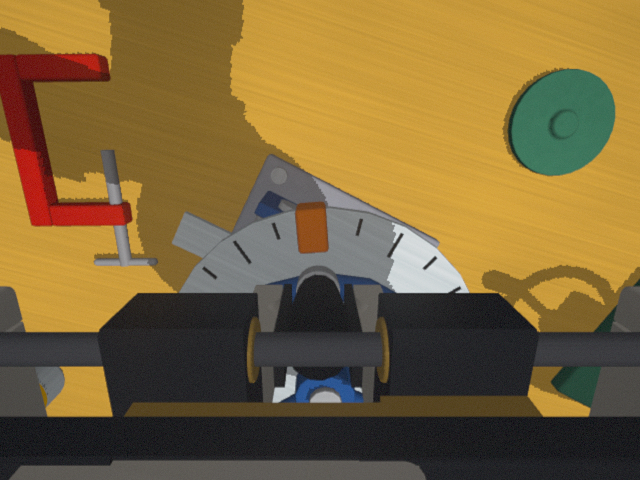

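The marker at (312,228), the handle at (318,285) and the hub near (325,395) are nearly in line. The encoder gives 1° past the mark, so I'll ease back 1 mm, let go and rise.

```bash
python3 -m pendant '[[0,-1,0,0,0,0],[0,-1,0,0,0,0],[0,-1,0,0,0,0]]' && python3 -m pendant '[[0,0,0,0,0,0],[0,0,0,0,0,0],[0,0,0,0,0,0],[0,0,0,0,0,0],[0,0,0,0,0,0]]' 60 && python3 -m pendant '[[0,0,-15,0,0,0],[0,0,-35,0,0,0],[0,0,-60,0,0,0],[0,0,-90,0,0,0],[30,0,-110,0,0,0],[60,0,-120,0,0,0],[60,0,-120,0,0,0],[60,0,-120,0,0,0]]'
python3 - <<'E'
from h import *
s=r.get_state();print(s['tcp_pos'],s['eef_rot'])
cv2.imwrite('pics/w4.png',r.capture('wrist')[...,::-1]);t=r.capture('top');cv2.imwrite('pics/t4.png',cv2.resize(t[200:320,345:505,::-1],None,fx=5,fy=5,interpolation=cv2.INTER_CUBIC))
E
```

```text
time_s: 9.25
tcp_pos: [0.4602, -0.2234, 0.2507]
eef_rot: [179.9, -0.1, -163.7]
contact_force: [-1.5, 1.3, 9.6]
gripper_width: 0.0236
gripper_force: 15.0
time_s: 9.88
tcp_pos: [0.4612, -0.2239, 0.2504]
eef_rot: [180.0, -0.0, -163.7]
contact_force: [0.7, -0.8, 0.9]
gripper_width: 0.0595
gripper_force: 0.0
time_s: 10.88
tcp_pos: [0.4038, -0.2407, 0.3712]
eef_rot: [-180.0, 0.1, -163.8]
contact_force: [0.1, 0.2, 0.8]
gripper_width: 0.06
gripper_force: 0.0
[ 0.40379293 -0.24067812  0.37117265] [-1.79978858e+02  5.89131918e-02 -1.63754890e+02]
```

View pics/w4.png

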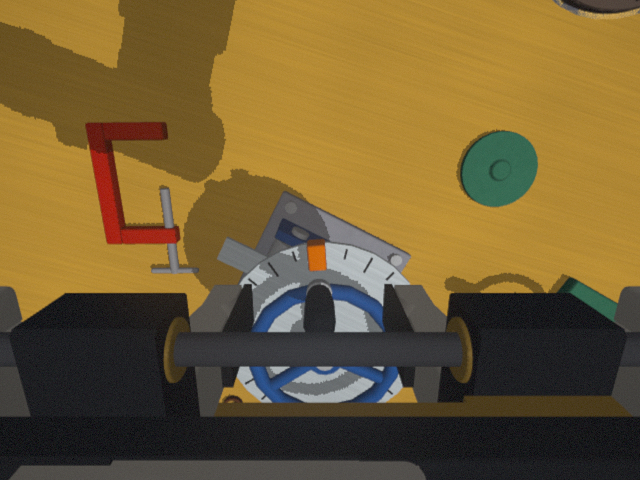

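The released handle at (319,310) looks in line with the marker at (317,256), but the gripper hides the hub. I'll move back so the camera sees it all.

```bash
python3 -m pendant '[[-30,0,0,0,0,0],[-60,0,0,0,0,0],[-90,0,0,0,0,0],[-120,0,0,0,0,0],[-150,0,0,0,0,0],[-180,0,0,0,0,0],[-190,0,0,0,0,0],[-190,0,0,0,0,0],[-190,0,0,0,0,0]]'
python3 - <<'E'
from h import *
s=r.get_state();print(s['tcp_pos'],s['eef_rot'])
cv2.imwrite('pics/w5.png',r.capture('wrist')[...,::-1])
E
```

```text
time_s: 12.1
tcp_pos: [0.5855, -0.1876, 0.3706]
eef_rot: [180.0, -0.0, -163.7]
contact_force: [-1.1, 0.2, 0.3]
gripper_width: 0.0599
gripper_force: 0.0
[ 0.585512   -0.18762939  0.37061627] [ 1.79999935e+02 -1.30462563e-02 -1.63741380e+02]
```

View pics/w5.png

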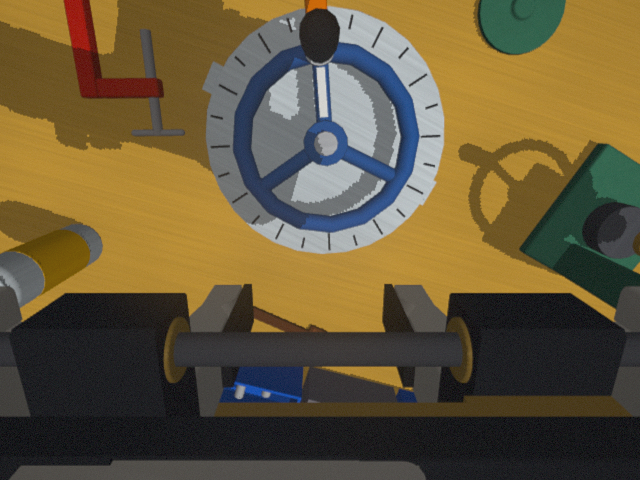

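Run:
```python
from h import *
c=wcam(r.get_state());im=cv2.imread('pics/w5.png')[...,::-1].copy()
H=onplane((326,143.5),.222,c)[0];print(H)
w,s,l=cen(mask(im,(0,0,140),(180,70,255),(312,68,332,118)));print('line',w,s,dirn(H,onplane(w,.214,c)[0]),dirn(H,onplane((321.3,72),.214,c)[0]))
k,s,l=cen(mask(im,(0,0,0),(180,255,60),(295,5,345,66)));print('handle',k,s,dirn(H,onplane(k,.262,c)[0]))
o,s,_=cen(mask(im,(3,150,80),(18,255,255),(290,0,350,25)));print('marker',o,s)
for uv in((305.5,5),(327.5,5)):print(dirn(H,onplane(uv,.205,c)[0]))
```

```text
[ 0.52118501 -0.20038032  0.222     ]
line [321.92760181  91.97058824] [316  68  12  50 442] (np.float64(-158.94136923377164), np.float64(0.0363892240464288)) (np.float64(-159.67496158536187), np.float64(0.04987321903273822))
handle [318.86551106  34.68081291] [ 300    9   39   54 1673] (np.float64(-158.96391389797785), np.float64(0.06463961974356161))
marker [314.88738739   4.56306306] [304   0  23  13 222]
(np.float64(-154.85790881315674), np.float64(0.09579303676288656))
(np.float64(-164.24509202489384), np.float64(0.09463400550440948))
```

The white spoke line and the handle (319,35) stand at about -159°. The marker is at about -159.4°, so they are in line, and the gripper is clear.

```bash
python3 -c "from plant import r; print(r.close_job())"
```

```text
the job is handed in; nothing more can be done
None
```

The blue handwheel was cranked about 185° clockwise, and its handle now stands in line with the orange marker to within about half a degree by the wrist camera. The handle is released, the gripper is clear, the red wheel was never approached, and the job was handed in at about 12 s.

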